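Reset the gas panel with its key

ROBOT

A 6-joint arm with a two-finger parallel gripper is mounted at the origin on the work surface. World frame = base frame: x ahead of the robot, y to its left, z up, the work surface at z = 0. Lengths are in m, angles in rad, forces in N, time in s.
With the tool pointing down it reaches from about 0.325 to 0.9 m from the base axis. Payload 3.5 kg.
Tool frame: the origin (TCP) lies midway between the tips of the shut fingers; the grasp point (between the pads) lies 19 mm behind it (env.tcp_to_grasp is the distance from the TCP to the grasp point, in m); z points along the fingers, y is the direction in which the jaws open and shut (so a half turn about z gives the same grasp; the last joint's range is limited). The gripper opens to 85 mm and grips with 20 to 120 N. Pads are 22 mm wide; open, the fingers measure 114 mm over their backs; the gripper's body (76 mm by 85 mm) begins 54 mm behind the grasp point. The pads swing forward as they close: fully open they stand 13 mm farther back than shut.
Start: joints at [-1.413, 0.276, -0.026, 1.268, 0, 1.467], TCP at [0.161, -0.604, 0.231] pointing down, gripper open.
Joint ranges: [-3.12, 3.12], [-0.85, 1.88], [-1.08, 1.24], [-1.95, 2.15], [-1.57, 1.53], [-3.14, 3.14]. Speed limits (rad/s): [2.57, 2.57, 3.14, 3.14, 3.14, 3.14].

INTERFACE

Orientations are given as [roll, pitch, yaw] about the fixed x, y, z axes, in that order (R = Rz(yaw) Ry(pitch) Rx(roll)).
In Python, from rig import env gives the robot as it stands.
- The arm moves only by the shell command python3 -m inch 'ROWS'. ROWS is JSON, a list of rows, each a list of 5 numbers: the shift along the tool's x, y, z in m, then the turn about the tool's z in degrees, then the closure, from -1 (fully open) to 1 (shut). In form: [[dx, dy, dz, twist, claw], ...]. A call has 1 to 12 rows; each row shifts and turns the commanded pose from where the row before left it, along the tool's axes as they then stand; what a row does not reach is not made up. A row lasts 1/12 s, in which the tool goes at most 41.7 mm and 7.16 degrees, less where a joint would pass 70% of its speed; a pose out of reach is approached as far as the arm can. A call with a gripper value outside its range is refused whole. The fingers move at their own pace and stop on an object; the grip force is fixed at half the most. Time passes only in rows, so rows that do not move let the fingers close. It gives the time, the measured TCP pose, the force and the opening at its end, in the units of the state.
- env.state(): the state, without advancing time (a new reading comes with each control period).
- env.capture(name): name is "scene" or "top"; returns a dict with "color" (384x512x3 uint8, red, green, blue), "range_z" (384x512 float32, m along the optical axis (not along the pixel's ray), 0 where there is no reading), "fx", "fy", "cx", "cy" (pixels), "R" (3x3) and "t" (3): a world point X has camera coordinates R X + t. Camera axes: x right, y down, z forward; pixel columns grow to the right and rows downward; lengths in m; the calibration is good to about 2 mm. A picture is of the moment at which its call begins.
- env.job_done(): hands the job in, once; it reports no verdict.
The state is a dict: "time_s": time; "joints": joint angles; "qvel": joint speeds; "tau": joint torques, N m; "tcp_pos": TCP position; "tool_rot": TCP orientation; "ft_force": force on the tool from outside, world axes, zero at the start; "wrist_torque": the same for the moment, N m; "opening": finger opening in m.
Only numpy, scipy, OpenCV 4.12 (cv2) and the standard library are available. Lean on these libraries where they do the work, as an engineer would, in place of code of your own. Each camera call takes 0.05 s, during which the arm holds its last target.

TASK

The gas to the stove has tripped: take the red key from its slot in the steel ledge, push it fully into the keyhole of the gas panel, turn it clockwise as far as it will go and then back home, and draw it out again. Hang the red key back in its own slot and push the keyhole cover fully shut. Do not press the red stop button, and leave the blue key and the other things where they stand.

Things in the scene. Friction and masses are not known exactly. Their poses are not given: they have to be found in the camera images.
- gas_key: Red-handled key, loose, 120 mm long, 0.11 kg, hanging upright in a ledge slot. Red plastic paddle 60 mm wide (its y), 12 mm thick (its x), 40 mm tall, on a steel shaft of 10 mm diameter (13 mm for the top 12 mm). Origin: centre of the paddle's underside (its shoulders), which rests on the ledge's top; z up. It works either way round.
- key_tip (a point): Lower end of the red key, on its axis, 80 mm below the paddle's underside: the end of a flat steel bit 28 mm wide (key y), 8 mm thick (key x), 16 mm tall.
- water_key: Blue-handled key, a bystander of the same shape and size, hanging in the other slot of the ledge. Origin as for the red key.
- ledge: Fixed stainless steel spice ledge, 110 mm deep (its x), 600 mm long (its y), flat top face 130 mm above the counter, sheet 6 mm thick, open underneath, on a panel at each end. Origin on the counter under its centre.
- slot_a (a point): Centre, at the ledge's top, of the key slot nearest the ledge's -y end (65 mm from it): a through slot 18 mm wide (ledge x), 42 mm long (ledge y). A key hangs in it by its paddle, paddle along the slot, with 5 mm (x) and 7 mm (y) to spare either side of the bit.
- slot_b (a point): Centre, at the ledge's top face, of the other key slot, the same size, 110 mm from slot_a towards +y of the ledge. The keys are in slot_a and slot_b, either way about.
- gas_panel: Fixed white gas safety panel, a flat box 140 mm (its x) by 220 mm (its y) by 75 mm high, top face level. Origin under its centre on the counter. On its top: the brass keyhole at (-20, -35) mm, the swing cover's pivot at (20, -35) mm, the red stop button on a yellow ground at (0, 70) mm standing 23 mm proud, two small lamps.
- keyhole (a point): Centre of the upward-facing keyhole at the panel's top face, with the panel's axes: a slot 12 mm (x) by 33 mm (y), its mouth dished 24 by 44 mm, narrowing over 7 mm. The key goes in upright, paddle along panel y; fully in, its tip rests 34 mm below the top face, the paddle's underside 46 mm above it. Once turned, the bit is caught and lifts only about 6 mm: it comes out only at home.
- key_switch (a joint): Turn of the lock barrel in the keyhole, rad: 0 at home (in line with the keyhole), growing clockwise seen from above, to its stop at 1.05. Turned only by the key's bit; 0.05 N m of friction, no spring: it stays where it is left. The bit has about 0.1 rad of play either way in the barrel, so the key must turn that much farther each way.
- keyhole_cover (a joint): Steel keyhole cover, a disc of 54 mm diameter on an arm, 4 mm thick, 1.5 mm above the panel's top, swinging level about its pivot. rad: 0 shut (at its stop, over the keyhole), growing counter-clockwise seen from above as it opens, limit 2.0; shut, its knob lies to panel -x of the pivot. It starts open and stays where it is left (0.03 N m of friction).
- cover_knob (a point): Top centre of the black finger knob on the cover, 12 mm in diameter, its top 21.5 mm above the panel's top face (16 mm above the disc), 56 mm from the pivot.
- cover_pivot (a point): Axis of the cover's pivot, at the panel's top face; a screw head 18 mm in diameter, 9.5 mm high.
- stop_button (a joint): Travel of the red mushroom stop button on the panel, 40 mm in diameter: 0 out, 0.007 m pressed. Not to be pressed.
- steamer: Bystander: bamboo steamer with lid, 122 mm in diameter, 84 mm high, on the ledge. Origin under its centre.
- canister: Bystander: white plastic canister with an orange flip lid, 80 mm in diameter, 112 mm high, on the ledge. Origin under its centre.
- tumbler: Bystander: glass tumbler, 68 mm in diameter, 105 mm high, on the ledge. Origin under its centre.
- chopstick_rest: Bystander: blue ceramic chopstick rest, 70 by 22 by 14 mm, on the ledge next to the keys. Origin under its centre.
- lighter: Bystander: steel gas lighter, 190 mm long, lying on the counter between stove and panel. Nozzle along its +x; origin under the barrel, 35 mm behind the nozzle end.
- sauce_bottle: Bystander: amber bottle, 60 mm in diameter, 165 mm high, on the counter beyond the panel. Origin under its centre.
- stove: Fixed two-burner gas stove, 320 mm (its x) by 560 mm (its y), pan supports 115 mm high, a pot on its left burner, in front of the ledge, to the left. Origin on the counter under its centre.
Not all that is in view belongs to the job. What is shaped like the gas_key but orange is not meant.

How it is judged:
On the way, in this order (a step that is already met when the one before it is completed fails the run):
1. the red key is fully in the keyhole, the switch still at home (z of key_tip in the frame of keyhole below -0.026 m and horizontal distance between key_tip and keyhole below 0.008 m and value of joint key_switch below 0.15 rad), for 0.1 s.
2. the key, fully in, has turned the switch clockwise to its stop (z of key_tip in the frame of keyhole below -0.026 m and horizontal distance between key_tip and keyhole below 0.008 m and value of joint key_switch above 0.97 rad), for 0.1 s.
3. the key, still in, has turned the switch back home (z of key_tip in the frame of keyhole below -0.018 m and value of joint key_switch below 0.12 rad), for 0.1 s.
4. the key is drawn out of the keyhole, the switch at home (z of key_tip in the frame of keyhole above 0.005 m and value of joint key_switch below 0.12 rad), for 0.1 s.
At the end, for the whole second after the job is handed in: The red key hangs at rest in the slot it came from (within 20 mm of where it hung, within 0.12 rad of upright, its shoulders down on the ledge within 5 mm), the switch is at home (under 0.12 rad) and the cover is shut over the keyhole (under 0.12 rad) (distance of gas_key from where it was at the start of the episode below 0.02 m and angle between gas_key's own z axis and vertical below 0.12 rad and z of gas_key in the frame of ledge below 0.135 m and linear speed of gas_key below 0.02 m/s and value of joint each of key_switch, keyhole_cover below 0.12 rad); the robot touches nothing.
It fails at once if the red stop button is pressed (more than 3 mm) (value of joint stop_button above 0.003 m).
It fails at once if the blue key or anything on the ledge or counter is moved more than 25 mm (distance of any of water_key, steamer, canister, tumbler, chopstick_rest, lighter, sauce_bottle from where it was at the start of the episode above 0.025 m).
It fails at once if the blue key, steamer, canister, tumbler or bottle is tipped by more than 0.35 rad (angle between any of water_key, steamer, canister, tumbler, sauce_bottle's own z axis and vertical above 0.35 rad).
It also fails if it takes over 72 s, if anything falls off the work surface, if the arm or the gripper's body presses on something with over 40 N, if the wrist force passes 120 N, or if a joint passes its speed limit or range.

## Working session

There is one attempt and no reset: what is moved stays moved. The work goes in short steps, Python scripts to look and compute and a shell command to move; the robot and the scene stay as the last step left them, time stands still between calls to the robot, and variables do not carry over. Pictures are saved under pics/ and viewed, and the job is handed in when it is done.

```bash
ls; mkdir -p pics; python3 - <<'E'
from rig import env
import cv2,numpy as np
print(env.state()); print(env.tcp_to_grasp)
for n in ("scene","top"):
    c=env.capture(n); np.savez(f"{n}0.npz",**c)
    print(n,c["fx"],c["fy"],c["cx"],c["cy"],c["R"],c["t"])
    cv2.imwrite(f"pics/{n}0.png",cv2.resize(c["color"][:,:,::-1],(800,600),interpolation=cv2.INTER_CUBIC))
E
```

```text
pics
{'time_s': 0.0, 'joints': array([-1.41343341e+00,  2.77168118e-01, -2.79167978e-02,  1.26802592e+00,
       -1.53378811e-05,  1.46734996e+00]), 'qvel': array([ 0.0009553 , -0.00016541, -0.00062094,  0.00073213,  0.00053385,
        0.00061112]), 'tau': array([-1.24949041e-03, -4.45506263e+01,  2.95203424e+01,  1.61050010e-02,
       -1.79080835e-04,  7.11008980e-06]), 'tcp_pos': array([ 0.16099514, -0.60307439,  0.23012101]), 'tool_rot': array([-3.13928893e+00, -2.23744588e-04,  2.60809040e-01]), 'ft_force': array([0.23499293, 0.56252071, 0.68419657]), 'wrist_torque': array([ 0.05512298, -0.04149976,  0.00306787]), 'opening': 0.08539294813375863}
0.0187
scene 434.5589727992571 434.5589727992571 261.19778477776566 185.35647268096935 [[ 0.61082229  0.79165619 -0.01328953]
 [ 0.48542513 -0.38769655 -0.78361587]
 [-0.62550666  0.47219896 -0.6211035 ]] [-0.43900171 -0.12291304  1.57557541]
top 386.70406089523766 386.70406089523766 258.36197376563433 184.44750738840926 [[ 0.05348138 -0.99856107  0.00393994]
 [-0.97793561 -0.05317383 -0.20202597]
 [ 0.20194477  0.00695162 -0.97937224]] [0.08274887 0.53363894 1.16674456]
```

View pics/scene0.png

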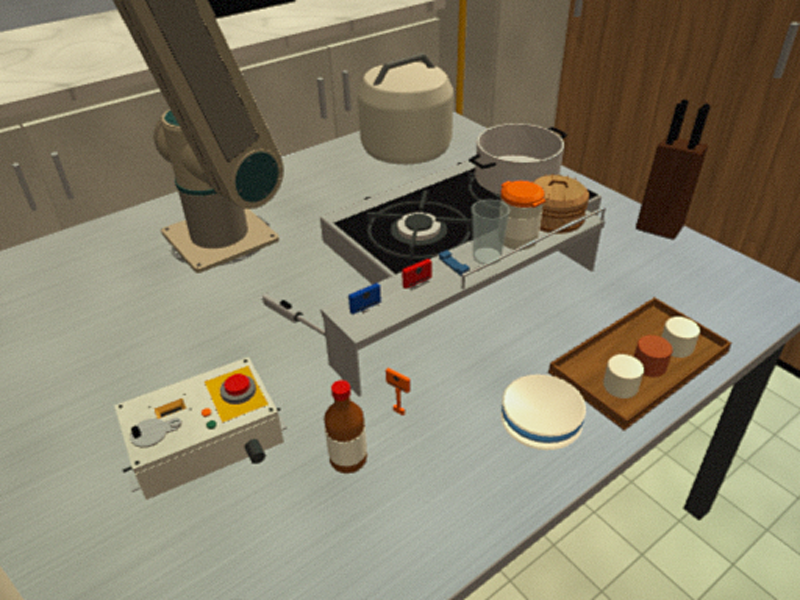

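View pics/top0.png

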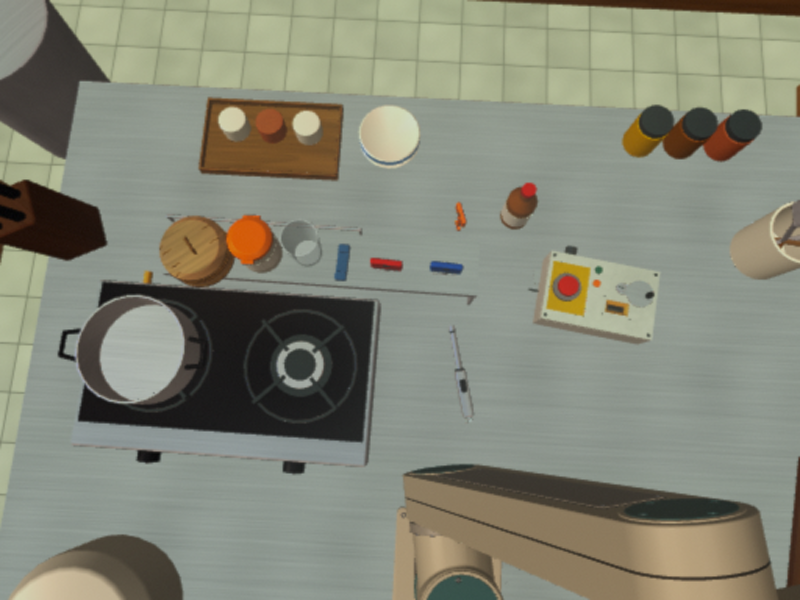

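The candidates for the red key are the red paddle on the ledge (scene 417,272; top 387,264), the blue paddle (scene 365,297; top 446,267) and an orange key standing on the counter (scene 398,390; top 460,215). The red paddle in the ledge slot next to the chopstick rest fits the description. I'll confirm with an enlarged crop and measure.

```bash
cat > h.py <<'E'
import numpy as np,cv2
from rig import env
def ray(c,u,v,z):
    R,t=c["R"],c["t"]; o=-R.T@t
    d=R.T@np.array([(u-c["cx"])/c["fx"],(v-c["cy"])/c["fy"],1.]); return o+d*(z-o[2])/d[2]
def proj(c,X):
    p=c["R"]@np.asarray(X,float)+c["t"]; return p[0]/p[2]*c["fx"]+c["cx"],p[1]/p[2]*c["fy"]+c["cy"]
def cloud(c):
    v,u=np.mgrid[0:384,0:512]; z=c["range_z"]
    P=np.stack([(u-c["cx"])/c["fx"]*z,(v-c["cy"])/c["fy"]*z,z],-1); return (P-c["t"])@c["R"]
def masks(c):
    h=cv2.cvtColor(c["color"],cv2.COLOR_RGB2HSV).astype(int); H,S,V=h[...,0],h[...,1],h[...,2]
    return dict(red=((H<6)|(H>174))&(S>150)&(V>70),blue=(H>105)&(H<130)&(S>120)&(V>50),yellow=(H>18)&(H<32)&(S>150)&(V>110),orange=(H>=6)&(H<18)&(S>150)&(V>100))
E
python3 - <<'E'
from h import *
for n in("top","scene"):
    c=dict(np.load(n+"0.npz")); P=cloud(c)
    for k,m in masks(c).items():
        N,L,st,ce=cv2.connectedComponentsWithStats(m.astype(np.uint8))
        for i in range(1,N):
            if st[i,4]>25:
                q=P[(L==i)&(c["range_z"]>0)]
                print(n,k,st[i],ce[i].round(1),np.median(q,0).round(3),q.min(0).round(3),q.max(0).round(3))
c=dict(np.load("top0.npz")); I=c["color"][:,:,::-1]
cv2.imwrite("pics/t_panel.png",cv2.resize(I[145:230,330:435],None,fx=7,fy=7,interpolation=cv2.INTER_CUBIC))
cv2.imwrite("pics/t_keys.png",cv2.resize(I[120:200,200:315],None,fx=6.5,fy=6.5,interpolation=cv2.INTER_CUBIC))
c=dict(np.load("scene0.npz")); I=c["color"][:,:,::-1]
cv2.imwrite("pics/s_keys.png",cv2.resize(I[140:270,200:330],None,fx=4.5,fy=4.5,interpolation=cv2.INTER_CUBIC))
cv2.imwrite("pics/s_panel.png",cv2.resize(I[225:325,70:190],None,fx=6,fy=6,interpolation=cv2.INTER_CUBIC))
E
```

```text
top red [333 117  10  10  72] [337.7 121.6] [ 0.71  -0.115  0.164] [ 0.697 -0.128  0.139] [ 0.724 -0.103  0.17 ]
top red [237 165  20   7  90] [246.6 168.1] [0.551 0.146 0.168] [0.546 0.12  0.147] [0.559 0.175 0.174]
top red [357 177  13  12 129] [363.1 182.5] [ 0.543 -0.207  0.097] [ 0.525 -0.227  0.089] [ 0.561 -0.19   0.104]
top blue [276 168  20   6  80] [285.5 170. ] [0.551 0.035 0.169] [0.546 0.007 0.155] [0.557 0.062 0.174]
top yellow [399  74  23  26 260] [406.8  89.1] [ 0.876 -0.363  0.054] [ 0.863 -0.397  0.004] [ 0.913 -0.353  0.093]
top yellow [350 167  27  35 472] [363.9 184.5] [ 0.535 -0.219  0.075] [ 0.491 -0.255  0.067] [ 0.596 -0.172  0.082]
top orange [510  55   2  17  27] [510.6  63.1] [ 1.468 -1.262 -0.736] [ 1.409 -1.27  -0.747] [ 1.51  -1.253 -0.718]
top orange [ 128   67   90   46 2604] [174.7  92.1] [0.839 0.417 0.006] [ 0.772  0.271 -0.003] [0.941 0.565 0.061]
top orange [450  77  26  25 263] [460.3  91. ] [ 0.88  -0.541  0.058] [ 0.863 -0.576  0.003] [ 0.918 -0.507  0.093]
top orange [325 120  12  17 134] [330.4 129. ] [ 0.701 -0.102  0.113] [ 0.683 -0.119  
[... 1121 characters left out ...]
 [0.62  0.541 0.247]
scene orange [353 191  67  42  72] [385.8 211.4] [0.78  0.411 0.026] [0.776 0.275 0.021] [0.782 0.566 0.029]
scene orange [ 355  196  112   73 2619] [406.9 231.1] [0.862 0.408 0.007] [0.78  0.268 0.001] [0.947 0.568 0.062]
scene orange [247 236  15  15 119] [254.3 242.3] [0.689 0.004 0.086] [ 0.664 -0.006  0.066] [0.709 0.014 0.096]
scene orange [252 248   7  17  55] [254.6 257.5] [0.688 0.003 0.021] [0.677 0.    0.003] [0.695 0.009 0.067]
scene orange [223 257  10  16  97] [227.1 264.4] [ 0.73  -0.106  0.115] [ 0.716 -0.117  0.099] [ 0.741 -0.093  0.133]
scene orange [129 261   6   6  26] [131.5 263.3] [ 0.557 -0.269  0.08 ] [ 0.542 -0.276  0.074] [ 0.563 -0.263  0.084]
```

View pics/t_panel.png

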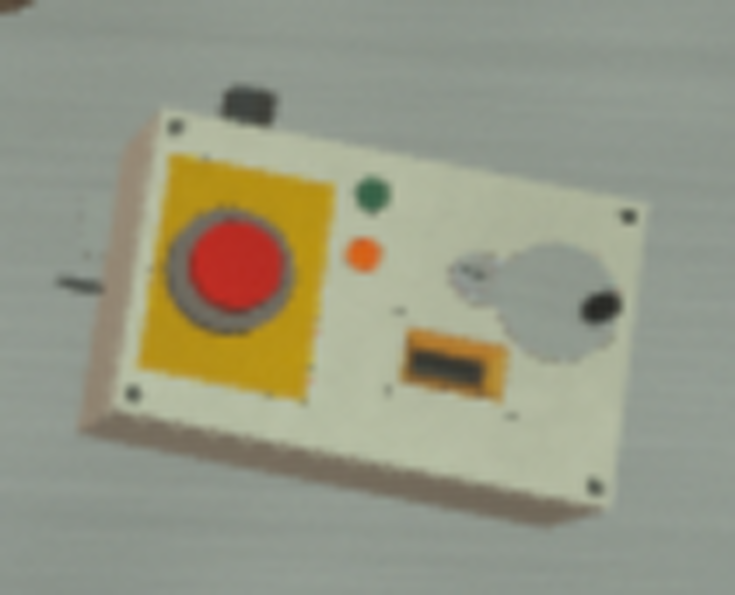

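View pics/t_keys.png

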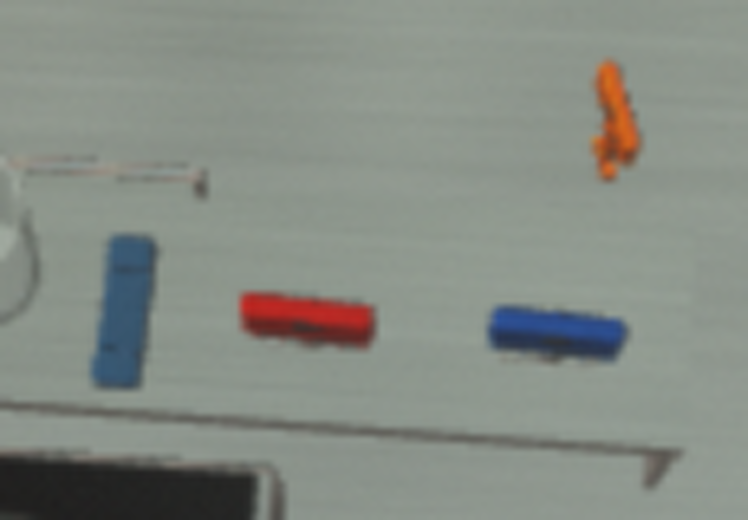

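View pics/s_keys.png

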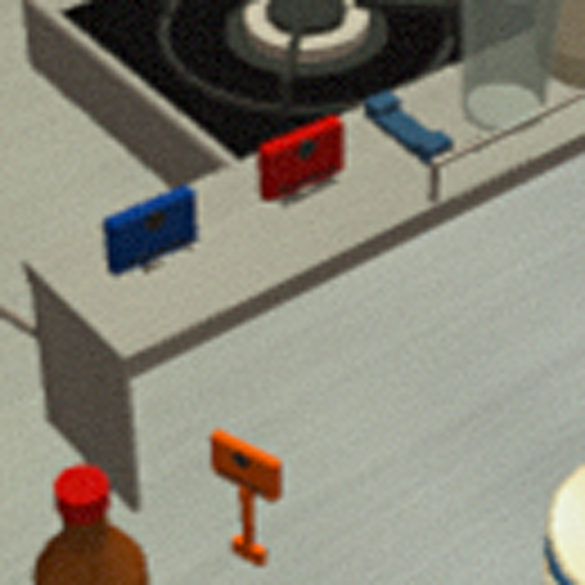

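View pics/s_panel.png

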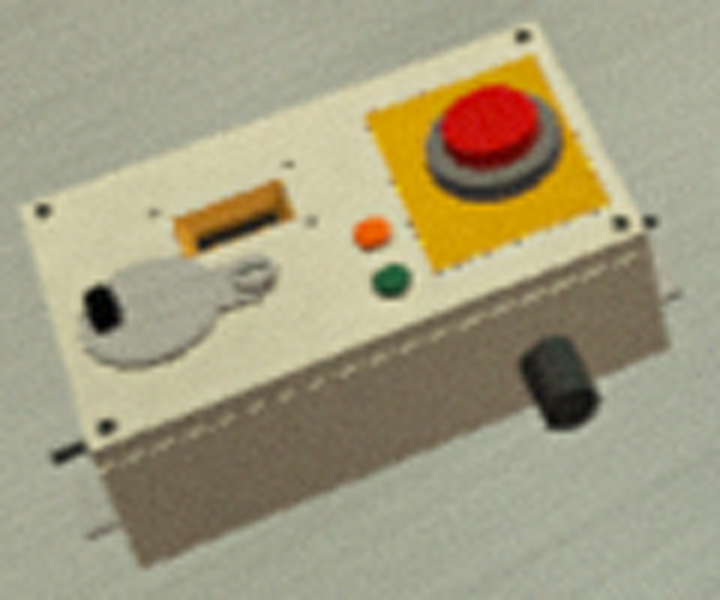

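Confirmed: in the key crop the red paddle (308,318) hangs in the ledge slot. The orange key stands on the counter in a different place. Next I'll measure the panel from its four screws, the keyhole and the knob in both views, and the key from its top face.

```bash
python3 - <<'E'
from h import *
T=dict(np.load("top0.npz"));S=dict(np.load("scene0.npz"))
def up(x,y,f,u0,v0): return (x+.5)/f-.5+u0,(y+.5)/f-.5+v0
tp=lambda x,y,z=.075: ray(T,*up(x,y,7,330,145),z)
sp=lambda x,y,z=.075: ray(S,*up(x,y,6,70,225),z)
A=np.array([tp(*p) for p in [(176,127),(134,394),(595,487),(628,216)]])
B=np.array([sp(*p) for p in [(620,222),(522,37),(43,210),(107,427)]])
for q in(A,B):
    print(q[:,:2].round(4).tolist(),"cen",q.mean(0).round(4))
    # +y: from right(3,2) to left(0,1)
    d=(q[0]+q[1]-q[2]-q[3])[:2]; e=(q[0]+q[3]-q[1]-q[2])[:2]
    ya=np.arctan2(-d[0],d[1]); xa=np.arctan2(e[1],e[0]); print("yaw",ya,xa,np.linalg.norm(d)/2,np.linalg.norm(e)/2)
    for w in (ya,):
        R=np.array([[np.cos(w),-np.sin(w)],[np.sin(w),np.cos(w)]])
        c=q.mean(0)[:2]
        for nm,l in dict(hole=(-.02,-.035),piv=(.02,-.035),btn=(0,.07)).items(): print(nm,(c+R@l).round(4))
print("T hole",tp(455,365), "pivot",tp(480,276,.0845),"knob",tp(602,305,.0965),"btn",tp(236,266,.098))
print("S hole",sp(233,219), "pivot",sp(255,270,.0845),"knob",sp(101,297,.0965))
for c,n in((T,"T"),(S,"S")):
    P=cloud(c); m=masks(c)
    for k in("red","blue"):
        y0=(.1,.19) if k=="red" else (-.01,.08)
        s=m[k]&(P[...,1]>y0[0])&(P[...,1]<y0[1])&(P[...,2]>.13)&(P[...,0]<.62)
        q=P[s]; v,u=np.nonzero(s)
        top=q[:,2]>.163
        r=cv2.minAreaRect(q[top][:,:2].astype(np.float32)*1000); print(n,k,len(q),r,q[top].mean(0).round(4),np.percentile(q[:,1],[2,98]))
        (vx,vy,_,_)=cv2.fitLine(q[top][:,:2].astype(np.float32),cv2.DIST_L2,0,.01,.01).ravel(); print("yaw",np.arctan2(-vx*np.sign(vy),abs(vy)))
# ledge edges: points with z~.13
for c,n in((T,"T"),(S,"S")):
    P=cloud(c); s=(abs(P[...,2]-.13)<.006)&(P[...,0]>.4)&(P[...,0]<.7)&(P[...,1]>-.1)&(P[...,1]<.2)
    q=P[s]
    for y in np.arange(-.05,.2,.02):
        w=q[abs(q[:,1]-y)<.01]
        if len(w)>5: print(n,round(y,2),np.percentile(w[:,0],[1,99]).round(4))
    for x in(.52,.55,.58):
        w=q[abs(q[:,0]-x)<.01]; print(n,"x",x,w[:,1].min())
E
```

```text
[[0.6102, -0.1874], [0.4877, -0.1693], [0.4575, -0.3709], [0.5801, -0.3891]] cen [ 0.5339 -0.2792  0.075 ]
yaw -0.14850085086447018 -0.14669449008231294 0.20391544658912103 0.12391796609333075
hole [ 0.5089 -0.3108]
piv [ 0.5485 -0.3167]
btn [ 0.5442 -0.2099]
[[0.6088, -0.1861], [0.4866, -0.1679], [0.4557, -0.3693], [0.5792, -0.3879]] cen [ 0.5326 -0.2778  0.075 ]
yaw -0.1490805124071265 -0.14850180192267956 0.2038559570545054 0.12421195867878969
hole [ 0.5076 -0.3094]
piv [ 0.5472 -0.3154]
btn [ 0.543  -0.2086]
T hole [ 0.50835632 -0.31070646  0.075     ] pivot [ 0.54698277 -0.31907607  0.0845    ] knob [ 0.53422204 -0.36755181  0.0965    ] btn [ 0.54259256 -0.20801294  0.098     ]
S hole [ 0.50905085 -0.30966077  0.075     ] pivot [ 0.54965087 -0.31485486  0.0845    ] knob [ 0.5371109  -0.36906303  0.0965    ]
T red 93 ((426.76348876953125, 113.64965057373047), (285.7048645019531, 53.559993743896484), 14.86146068572998) [0.538  0.1439 0.2259] [0.10289466 0.17273576]
yaw -1.3969158
T blue 80 ((552.3507080078125, 34.940589904785156), (55.13569641113281, 9.914019584655762), 88.4304733
[... 463 characters left out ...]
2 0.6165]
T 0.01 [0.5078 0.6152]
T 0.03 [0.5098 0.6177]
T 0.05 [0.5086 0.6165]
T 0.07 [0.5101 0.6187]
T 0.09 [0.5096 0.6172]
T 0.11 [0.5109 0.6199]
T 0.13 [0.5107 0.618 ]
T 0.15 [0.5114 0.6199]
T 0.17 [0.5108 0.6186]
T 0.19 [0.5116 0.6205]
T x 0.52 -0.0271872950817455
T x 0.55 -0.02654584037285468
T x 0.58 -0.028619006525221685
S -0.03 [0.5115 0.6198]
S -0.01 [0.5088 0.6196]
S 0.01 [0.5109 0.6203]
S 0.03 [0.5127 0.6207]
S 0.05 [0.5603 0.6221]
S 0.07 [0.5474 0.6219]
S 0.09 [0.5141 0.6224]
S 0.11 [0.5125 0.6227]
S 0.13 [0.5146 0.6236]
S 0.15 [0.5139 0.6238]
S 0.17 [0.5603 0.6252]
S 0.19 [0.5423 0.6244]
S x 0.52 -0.027447475525196403
S x 0.55 -0.027804194791147506
S x 0.58 -0.029168201664158167
```

```bash
python3 - <<'E'
from h import *
T=dict(np.load("top0.npz"));S=dict(np.load("scene0.npz"))
for c,n,o in((T,"t",(228,150,80,40)),(S,"s",(215,155,70,60))):
    u,v,w,h=o; cv2.imwrite(f"pics/{n}_k2.png",cv2.resize(c["color"][v:v+h,u:u+w,::-1],None,fx=10,fy=10,interpolation=cv2.INTER_CUBIC))
E
```

```text
(no output)
```

View pics/t_k2.png

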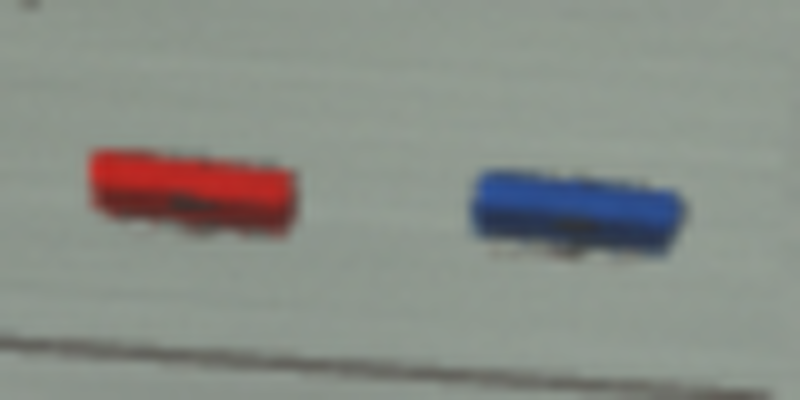

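View pics/s_k2.png

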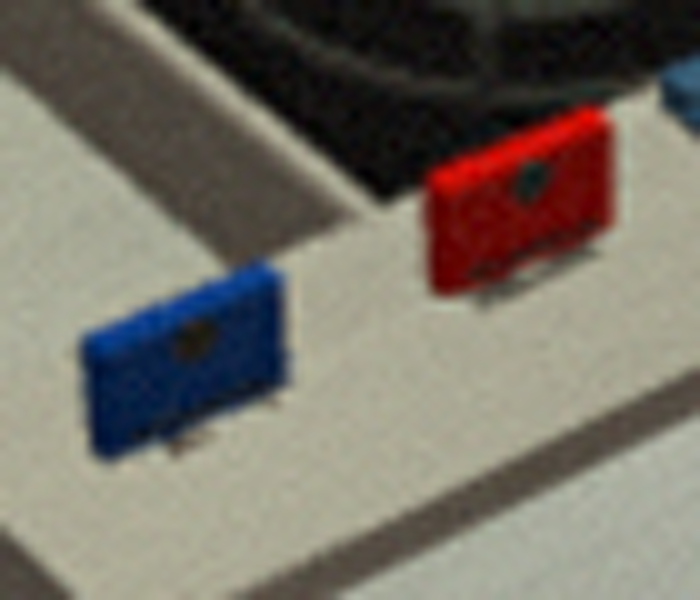

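```bash
python3 - <<'E'
from h import *
T=dict(np.load("top0.npz"));S=dict(np.load("scene0.npz"))
f=lambda c,x,y,u,v,z: ray(c,(x+.5)/10-.5+u,(y+.5)/10-.5+v,z)[:2].round(4)
t=lambda x,y,z:f(T,x,y,228,150,z); s=lambda x,y,z:f(S,x,y,215,155,z)
def yaw(a,b): d=b-a if b[1]>a[1] else a-b; return round(float(np.arctan2(-d[0],d[1])),3)
def lin(n,a,b): print(n,a,b,"mid",(a+b)/2,"yaw",yaw(a,b),"len",np.linalg.norm(a-b).round(4))
lin("T red top far",t(92,150,.17),t(296,170,.17)); lin("T red top near",t(94,183,.17),t(296,200,.17)); lin("T red bottom near",t(98,212,.13),t(290,237,.13))
lin("T blue far",t(484,172,.17),t(687,193,.17)); lin("T blue near",t(484,202,.17),t(685,222,.17))
lin("S red bottom far",s(435,297,.13),s(614,232,.13)); lin("S red top far",s(430,187,.17),s(610,127,.17)); lin("S red top near",s(425,172,.17),s(598,107,.17))
lin("S blue bottom far",s(100,462,.13),s(285,388,.13)); lin("S blue top far",s(86,350,.17),s(284,283,.17))
lin("T rail/edge",t(0,343,.13),t(770,395,.13))
E
```

```text
T red top far [0.5596 0.1759] [0.5569 0.1169] mid [0.55825 0.1464 ] yaw -0.046 len 0.0591
T red top near [0.5499 0.1747] [0.548  0.1164] mid [0.54895 0.14555] yaw -0.033 len 0.0583
T red bottom near [0.551  0.1756] [0.5465 0.118 ] mid [0.54875 0.1468 ] yaw -0.078 len 0.0578
T blue far [0.5593 0.0628] [0.5562 0.0042] mid [0.55775 0.0335 ] yaw -0.053 len 0.0587
T blue near [0.5504 0.0624] [0.5476 0.0044] mid [0.549  0.0334] yaw -0.048 len 0.0581
S red bottom far [0.5522 0.1196] [0.5602 0.1771] mid [0.5562  0.14835] yaw -0.138 len 0.0581
S red top far [0.5539 0.1175] [0.5629 0.1731] mid [0.5584 0.1453] yaw -0.16 len 0.0563
S red top near [0.5476 0.1206] [0.5535 0.1765] mid [0.55055 0.14855] yaw -0.105 len 0.0562
S blue bottom far [0.553  0.0073] [0.5585 0.0638] mid [0.55575 0.03555] yaw -0.097 len 0.0568
S blue top far [0.5542 0.0053] [0.5634 0.0619] mid [0.5588 0.0336] yaw -0.161 len 0.0573
T rail/edge [0.5096 0.2019] [ 0.5063 -0.026 ] mid [0.50795 0.08795] yaw -0.014 len 0.2279
```

The red key's centre is about (0.554, 0.146), with its yaw near −0.05 rad. The panel's yaw is −0.149 and its keyhole is about (0.5085, −0.310). The cover is open by about 1.5 rad. I'll twist first, so the jaws straddle the paddle, then travel.

```bash
python3 -m inch '[[0,0,0,-7.1,-1],[0,0,0,-7.1,-1],[0,0,0,-7.1,-1],[0,0,0,-7.1,-1],[0,0,0,-7.1,-1],[0,0,0,-7.1,-1],[0,0,0,-7.1,-1],[0,0,0,-7.1,-1],[0,0,0,-7.1,-1],[0,0,0,-7.1,-1],[0,0,0,-0.7,-1]]'
python3 -m inch '[[0.015,0.007,0,0,-1],[0.027,0.012,0,0,-1],[0.027,0.012,0,0,-1],[0.027,0.012,0,0,-1],[0.027,0.012,0,0,-1],[0.027,0.012,0,0,-1],[0.027,0.012,0,0,-1],[0.027,0.012,0,0,-1],[0.027,0.012,0,0,-1],[0.027,0.012,0,0,-1],[0.027,0.012,0,0,-1],[0.027,0.012,0,0,-1]]'
```

```text
time_s: 1.02
tcp_pos: [0.1611, -0.6034, 0.2306]
tool_rot: [-3.141, -0.001, 1.515]
ft_force: [-0.8, 0.5, -0.7]
opening: 0.0854
time_s: 2.02
tcp_pos: [0.3184, -0.299, 0.2311]
tool_rot: [-3.142, -0.0, 1.509]
ft_force: [0.8, -0.1, -0.7]
opening: 0.0853
```

```bash
python3 -m inch '[[0.027,0.012,0,0,-1],[0.027,0.012,0,0,-1],[0.027,0.012,0,0,-1],[0.027,0.012,0,0,-1],[0.027,0.012,0,0,-1],[0.027,0.012,0,0,-1],[0.027,0.012,0,0,-1],[0.027,0.012,0,0,-1],[0.027,0.012,0,0,-1],[0.027,0.012,0,0,-1],[0.027,0.012,0,0,-1],[0.027,0.012,0,0,-1]]'
python3 -m inch '[[0.027,0.013,0,0,-1],[0.027,0.013,0,0,-1],[0.027,0.013,0,0,-1],[0.027,0.013,0,0,-1],[0.016,0.008,0,0,-1],[0.01,0.005,0,0,-1],[0,0,0,0,-1],[0,0,0,0,-1]]'
python3 - <<'E'
from h import *
for n in("scene","top"):
    c=env.capture(n); I=c["color"][:,:,::-1]
    w=I[110:230,190:330] if n=="scene" else I[110:230,190:330]
    cv2.imwrite(f"pics/{n}1.png",cv2.resize(w,None,fx=5,fy=5,interpolation=cv2.INTER_CUBIC))
    P=cloud(c); m=masks(c)["red"]&(P[...,1]>.1)&(P[...,1]<.19)&(P[...,2]>.13)&(P[...,2]<.18); print(n,m.sum(),P[m].mean(0))
print(env.state()["tcp_pos"],env.state()["tool_rot"])
E
```

```text
time_s: 3.02
tcp_pos: [0.4811, 0.016, 0.2311]
tool_rot: [-3.141, 0.0, 1.509]
ft_force: [0.6, -0.2, 0.5]
opening: 0.0854
time_s: 3.68
tcp_pos: [0.5532, 0.1442, 0.2309]
tool_rot: [-3.14, 0.001, 1.512]
ft_force: [-0.2, -0.3, -0.2]
opening: 0.0855
scene 200 [0.55963044 0.14333553 0.15682049]
top 0 [nan nan nan]
[0.55289255 0.14345575 0.23112047] [-3.14057255e+00  6.51104492e-04  1.51060478e+00]<stdin>:6: RuntimeWarning: Mean of empty slice.
  ret = um.true_divide(
```

View pics/scene1.png

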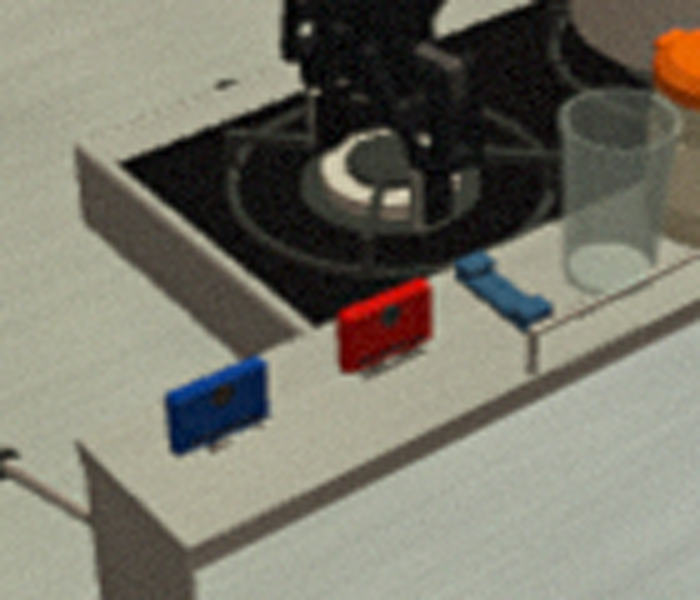

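View pics/top1.png

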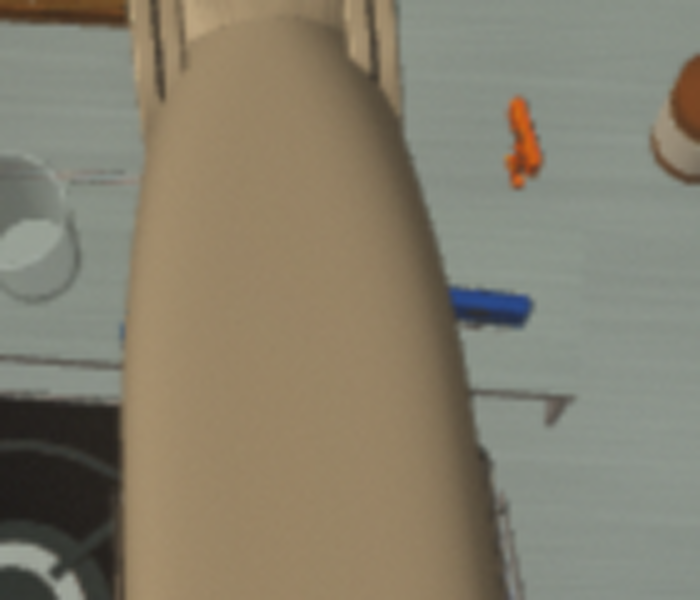

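The scene view shows the open fingers over the red paddle (385,325), with the chopstick rest and blue key clear. The arm hides the top view. I'll descend and close.

```bash
python3 -m inch '[[0.003,0.001,0.01,0,-1],[0,0,0.012,0,-1],[0,0,0.012,0,-1],[0,0,0.012,0,-1],[0,0,0.012,0,-1],[0,0,0.012,0,-1],[0,0,0.012,0,-1],[0,0,0.01,0,-1],[0,0,0.002,0,-1],[0,0,0,0,-1]]'
python3 -m inch '[[0,0,0,0,1],[0,0,0,0,1],[0,0,0,0,1],[0,0,0,0,1],[0,0,0,0,1],[0,0,0,0,1],[0,0,0,0,1],[0,0,0,0,1]]'
```

```text
time_s: 4.62
tcp_pos: [0.554, 0.1473, 0.136]
tool_rot: [-3.139, 0.0, 1.512]
ft_force: [-0.3, 0.1, -0.3]
opening: 0.0855
time_s: 5.28
tcp_pos: [0.555, 0.1474, 0.1378]
tool_rot: [3.141, -0.0, 1.512]
ft_force: [-1.0, -0.2, 3.3]
opening: 0.0107
```

```bash
python3 -m inch '[[0,0,-0.004,0,1],[0,0,-0.008,0,1],[0,0,-0.012,0,1],[0,0,-0.014,0,1],[0,0,-0.014,0,1],[0,0,-0.014,0,1],[0,0,-0.014,0,1],[0,0,-0.014,0,1],[0,0,-0.014,0,1],[0,0,-0.014,0,1],[0,0,-0.014,0,1],[0,0,-0.008,0,1]]'
python3 - <<'E'
from h import *
c=env.capture("scene"); I=c["color"][:,:,::-1]
cv2.imwrite(f"pics/s2.png",cv2.resize(I[90:230,190:330],None,fx=4.2,fy=4.2,interpolation=cv2.INTER_CUBIC))
s=env.state();print(s["tcp_pos"],s["tool_rot"],s["opening"])
E
```

```text
time_s: 6.28
tcp_pos: [0.5556, 0.1475, 0.2843]
tool_rot: [3.138, -0.001, 1.512]
ft_force: [0.4, 0.5, -0.4]
opening: 0.0113
[0.55632897 0.14760459 0.28540799] [ 3.13613272e+00 -1.15101652e-03  1.51216183e+00] 0.010967747552699981
```

View pics/s2.png

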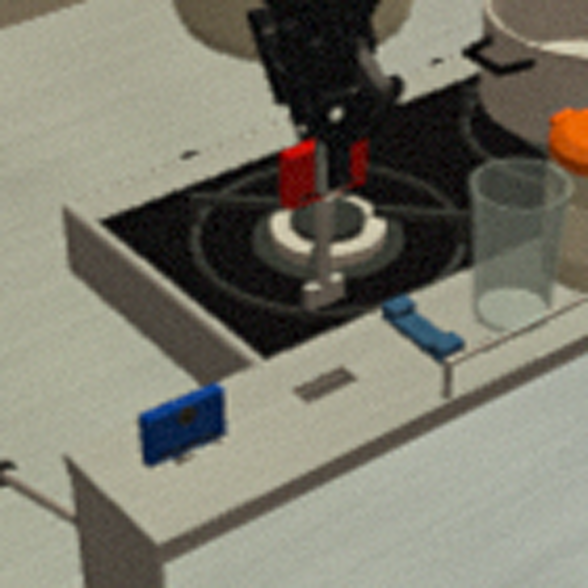

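The key hangs straight in the grip: shaft at crop (323,240), bit at (323,295). The empty slot_b shows at (324,384), so I'll measure the slot and the key's offset in the grip.

```bash
python3 - <<'E'
from h import *
c=env.capture("scene"); I=c["color"][:,:,::-1]
f=lambda x,y:((x+.5)/4.2-.5+190,(y+.5)/4.2-.5+90)
print("slot",ray(c,*f(324.5,384.5),.13))
P=cloud(c); u,v=f(323,297); s=env.state()["tcp_pos"]
print("shaft/bit cloud",[P[int(round(f(323,y)[1])),int(round(u))].round(4) for y in (240,260,295)])
for z in(.198,.23,.26): print(z,"expected px", (np.array(proj(c,[s[0],s[1],z]))-[190,90])*4.2)
q=P[masks(c)["red"]&(P[...,2]>.2)&(P[...,2]<.34)&(abs(P[...,1]-.147)<.06)]; print("paddle",q.min(0),q.max(0),s)
g=cv2.cvtColor(c["color"],cv2.COLOR_RGB2GRAY)[170:192,255:280]
cv2.imwrite("pics/s2b.png",cv2.resize(I[105:190,235:300],None,fx=7,fy=7,interpolation=cv2.INTER_CUBIC))
E
```

```text
slot [0.55659574 0.14735501 0.13      ]
shaft/bit cloud [array([0.5615, 0.1446, 0.2477]), array([0.5639, 0.1427, 0.234 ]), array([0.5607, 0.145 , 0.2056])]
0.198 expected px [322.10333975 298.93825893]
0.23 expected px [321.82826517 257.55055905]
0.26 expected px [321.56164058 217.43424313]
paddle [0.54673195 0.11613958 0.28072057] [0.57532993 0.17747559 0.32456642] [0.55606627 0.14756691 0.28393888]
```

View pics/s2b.png

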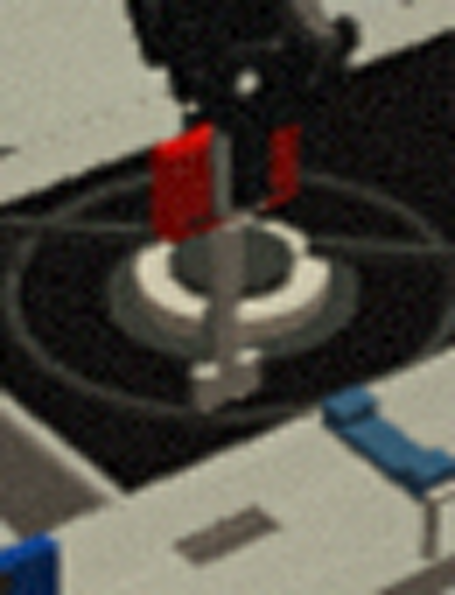

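```bash
python3 -m inch '[[0,0,0,5.2,1],[-0.014,0.001,0,0,1],[-0.026,0.001,0,0,1],[-0.028,0.001,0,0,1],[-0.028,0.001,0,0,1],[-0.028,0.001,0,0,1],[-0.028,0.001,0,0,1],[-0.028,0.001,0,0,1],[-0.028,0.001,0,0,1],[-0.028,0.001,0,0,1],[-0.028,0.001,0,0,1],[-0.028,0.001,0,0,1]]'
python3 -m inch '[[-0.028,0.001,0,0,1],[-0.028,0.001,0,0,1],[-0.028,0.001,0,0,1],[-0.028,0.002,0,0,1],[-0.025,0.001,0,0,1],[-0.018,0.002,0,0,1],[-0.009,0.001,0,0,1],[-0.004,0.001,0,0,1],[0,0,0,0,1],[0,0,0,0,1]]'
python3 - <<'E'
from h import *
s=env.state();print(s["tcp_pos"],s["tool_rot"],s["opening"])
w=s["tool_rot"][2]; d=np.array([.5085,-.3102])-s["tcp_pos"][:2]; print("dx,dy",d@[np.cos(w),np.sin(w)],d@[np.sin(w),-np.cos(w)],"yaw err deg",np.degrees(1.422-w))
c=env.capture("scene"); I=c["color"][:,:,::-1]
cv2.imwrite("pics/s3.png",cv2.resize(I[165:325,70:200],None,fx=3.75,fy=3.75,interpolation=cv2.INTER_CUBIC))
c=env.capture("top"); I=c["color"][:,:,::-1]
cv2.imwrite("pics/t3.png",cv2.resize(I[110:240,310:450],None,fx=4,fy=4,interpolation=cv2.INTER_CUBIC))
E
```

```text
time_s: 7.38
tcp_pos: [0.5209, -0.1447, 0.2804]
tool_rot: [-3.14, -0.0, 1.423]
ft_force: [-0.2, -0.1, -1.8]
opening: 0.0114
time_s: 8.22
tcp_pos: [0.5069, -0.3099, 0.2809]
tool_rot: [-3.141, -0.001, 1.422]
ft_force: [0.2, -0.1, -1.9]
opening: 0.0112
[ 0.50686329 -0.3098767   0.28094591] [-3.14070211e+00 -9.80906540e-04  1.42220721e+00] 0.011224530583858661
dx,dy -7.743755921670739e-05 0.001666539815864024 yaw err deg -0.01187214255122371
```

View pics/s3.png

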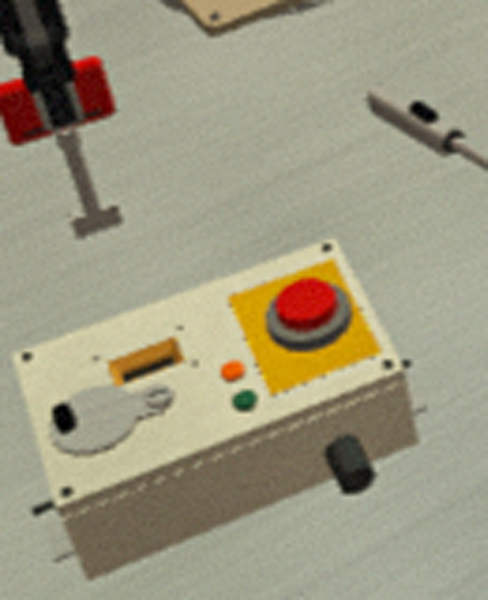

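View pics/t3.png

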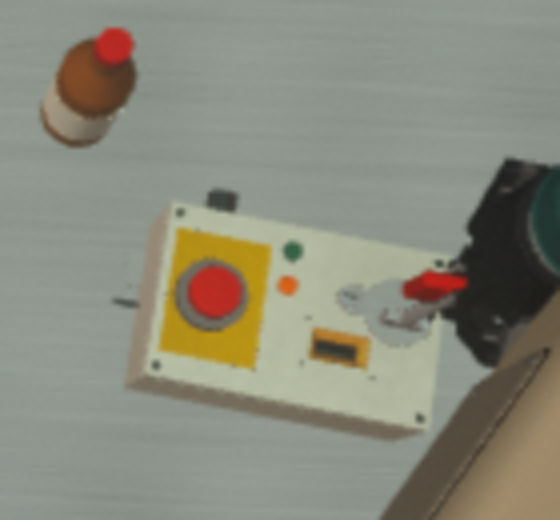

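The key is upright over the panel in both views, with the bit at scene crop (97,222). I'll shift 1.5 mm, lower it to just above the keyhole and look again.

```bash
python3 -m inch '[[0,0.0015,0.008,0,1],[0,0,0.012,0,1],[0,0,0.015,0,1],[0,0,0.015,0,1],[0,0,0.015,0,1],[0,0,0.014,0,1],[0,0,0.012,0,1],[0,0,0.008,0,1],[0,0,0.003,0,1],[0,0,0,0,1],[0,0,0,0,1]]'
python3 - <<'E'
from h import *
s=env.state();print(s["tcp_pos"],s["tool_rot"],s["opening"])
w=s["tool_rot"][2]; d=np.array([.5085,-.3102])-s["tcp_pos"][:2]; print("dx,dy",d@[np.cos(w),np.sin(w)],d@[np.sin(w),-np.cos(w)])
c=env.capture("scene"); I=c["color"][:,:,::-1]
cv2.imwrite("pics/s4.png",cv2.resize(I[200:300,75:165],None,fx=6,fy=6,interpolation=cv2.INTER_CUBIC))
tp=s["tcp_pos"]; print("exp tip px",(np.array(proj(c,[tp[0],tp[1],tp[2]-.087]))-[75,200])*6, "hole px",(np.array(proj(c,[.5085,-.3102,.075]))-[75,200])*6)
c=env.capture("top"); I=c["color"][:,:,::-1]
cv2.imwrite("pics/t4.png",cv2.resize(I[150:220,350:440],None,fx=7,fy=7,interpolation=cv2.INTER_CUBIC))
print("exp tip px",(np.array(proj(c,[tp[0],tp[1],tp[2]-.087]))-[350,150])*7, "hole px",(np.array(proj(c,[.5085,-.3102,.075]))-[350,150])*7)
E
```

```text
time_s: 9.23
tcp_pos: [0.5089, -0.3109, 0.1796]
tool_rot: [3.141, 0.0, 1.422]
ft_force: [0.9, -0.3, -1.3]
opening: 0.011
[ 0.50888587 -0.31094164  0.17959494] [3.14111775e+00 2.24397158e-04 1.42158145e+00] 0.010989429136186387
dx,dy 0.0006760366012831252 -0.0004918339626847309
exp tip px [187.20947569 338.32133104] hole px [198.7076258 366.3187098]
exp tip px [326.64286422 318.90977505] hole px [310.84472558 326.61799983]
```

View pics/s4.png

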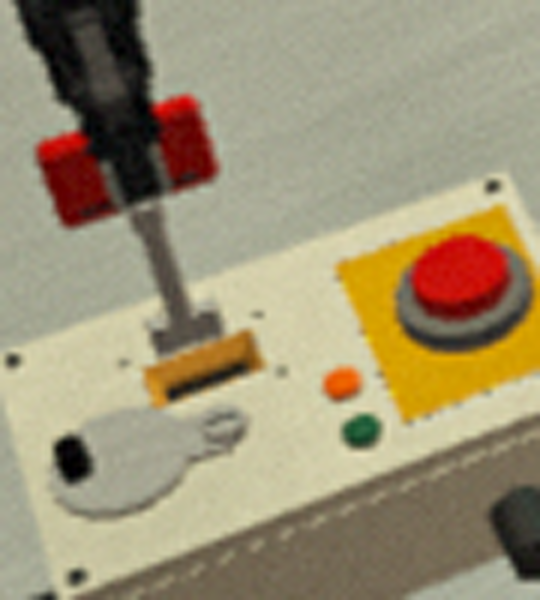

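View pics/t4.png

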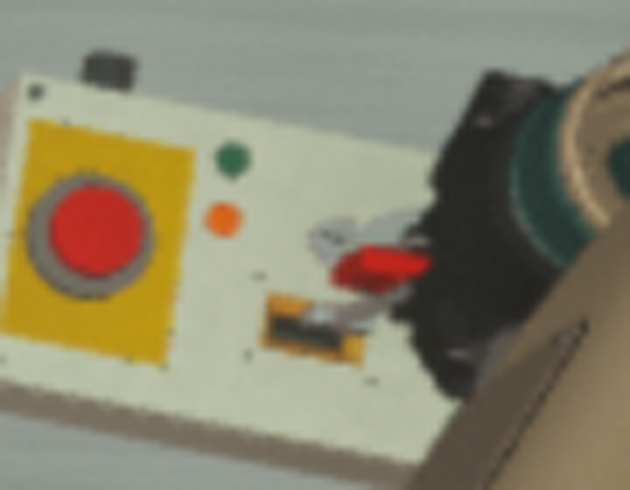

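The bit sits right above the mouth: scene crop bit (187,338), hole (203,367), both where they should project. I'll insert slowly.

```bash
python3 -m inch '[[0,0,0.005,0,1],[0,0,0.005,0,1],[0,0,0.005,0,1],[0,0,0.005,0,1],[0,0,0.004,0,1],[0,0,0.004,0,1],[0,0,0.004,0,1]]'
```

```text
time_s: 9.92
tcp_pos: [0.5085, -0.3108, 0.1467]
tool_rot: [-3.141, -0.0, 1.421]
ft_force: [0.3, -1.3, -1.4]
opening: 0.0111
```

```bash
python3 -m inch '[[0,0,0.004,0,1],[0,0,0.004,0,1],[0,0,0.004,0,1],[0,0,0.003,0,1],[0,0,0.002,0,1],[0,0,0,0,1],[0,0,0,0,1]]'
```

```text
time_s: 10.5
tcp_pos: [0.5089, -0.3109, 0.1303]
tool_rot: [3.141, -0.0, 1.422]
ft_force: [-0.5, -0.3, -1.6]
opening: 0.0115
```

```bash
python3 -m inch '[[0,0,0.001,0,1],[0,0,0.001,0,1],[0,0,0.001,0,1],[0,0,0,0,1]]'
python3 - <<'E'
from h import *
c=env.capture("scene"); I=c["color"][:,:,::-1]
cv2.imwrite("pics/s5.png",cv2.resize(I[200:300,75:165],None,fx=6,fy=6,interpolation=cv2.INTER_CUBIC))
E
```

```text
time_s: 10.83
tcp_pos: [0.509, -0.3111, 0.1288]
tool_rot: [3.14, 0.001, 1.422]
ft_force: [-0.1, 0.8, 4.9]
opening: 0.0113
```

View pics/s5.png

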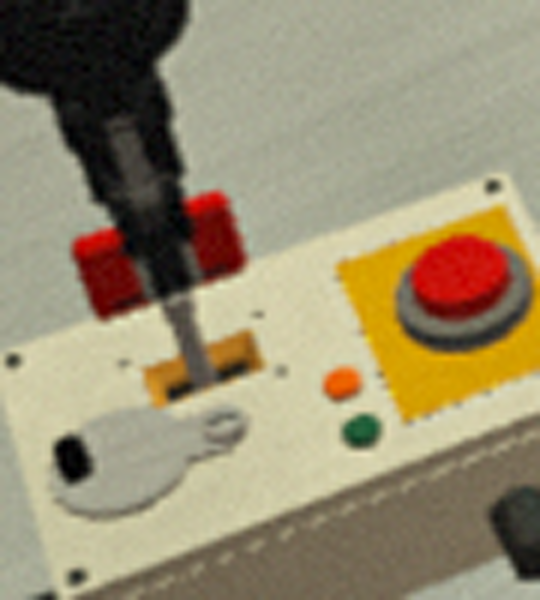

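The bit is fully seated in the slot at (205,380), and the force is 5 N up from the bottom. Turning clockwise now.

```bash
python3 -m inch '[[0,0,0,6,1],[0,0,0,6,1],[0,0,0,6,1],[0,0,0,6,1],[0,0,0,6,1],[0,0,0,6,1],[0,0,0,6,1],[0,0,0,6,1],[0,0,0,6,1],[0,0,0,6,1]]'
python3 -c "
from rig import env;s=env.state();print(s['wrist_torque'],s['tool_rot'],s['ft_force'])"
```

```text
time_s: 11.72
tcp_pos: [0.5088, -0.3113, 0.1288]
tool_rot: [3.14, -0.0, 0.369]
ft_force: [-1.4, 0.7, 4.6]
opening: 0.011
[0.24233454 0.37074909 0.08601081] [ 3.14026925e+00 -1.04535823e-04  3.69226755e-01] [-1.44277388  0.6771989   4.59373115]
```

```bash
python3 -m inch '[[0,0,0,3,1],[0,0,0,3,1],[0,0,0,2,1],[0,0,0,0,1],[0,0,0,0,1]]'
python3 -c "
from rig import env;s=env.state();print(s['wrist_torque'],s['tool_rot'],s['ft_force'])"
```

```text
time_s: 12.13
tcp_pos: [0.5087, -0.3112, 0.1288]
tool_rot: [3.14, 0.0, 0.237]
ft_force: [-1.0, 0.8, 5.4]
opening: 0.0112
[0.21600481 0.39812782 0.72845189] [3.14026028e+00 3.45387323e-05 2.36863704e-01] [-0.9720472   0.82327102  5.39156312]
```

The torque rose from 0.09 to 0.73 N m at 68°, so the switch is at its stop (1.05 plus the 0.1 play). Turning back, with extra for the play.

```bash
python3 -m inch '[[0,0,0,-6,1],[0,0,0,-6,1],[0,0,0,-6,1],[0,0,0,-6,1],[0,0,0,-6,1],[0,0,0,-6,1],[0,0,0,-6,1],[0,0,0,-6,1],[0,0,0,-6,1],[0,0,0,-6,1],[0,0,0,-6,1],[0,0,0,-2,1]]'
python3 -c "
from rig import env;s=env.state();print(s['wrist_torque'],s['tool_rot'],s['ft_force'])"
python3 -m inch '[[0,0,0,-2,1],[0,0,0,-2,1],[0,0,0,-1,1],[0,0,0,0,1],[0,0,0,0,1]]'
python3 -c "
from rig import env;s=env.state();print(s['wrist_torque'],s['tool_rot'],s['ft_force'])"
```

```text
time_s: 13.13
tcp_pos: [0.5092, -0.3112, 0.1288]
tool_rot: [3.14, 0.001, 1.425]
ft_force: [0.6, 0.9, 4.5]
opening: 0.0107
[ 0.22969522  0.13006671 -0.04410377] [3.14005394e+00 8.11087861e-04 1.42538394e+00] [0.59299229 0.89475941 4.48704182]
time_s: 13.55
tcp_pos: [0.5092, -0.3113, 0.1288]
tool_rot: [3.14, 0.001, 1.509]
ft_force: [-0.7, 0.6, 5.5]
opening: 0.0112
[ 0.26051561  0.18935013 -0.00401933] [3.14007989e+00 9.71912625e-04 1.50858596e+00] [-0.74697429  0.59771438  5.49890269]
```

```bash
python3 -m inch '[[0,0,0,-1.5,1],[0,0,0,-1.5,1],[0,0,0,0,1]]'
python3 -c "
from rig import env;s=env.state();print(s['wrist_torque'],s['tool_rot'],s['ft_force'])"
python3 -m inch '[[0,0,0,-1.5,1],[0,0,0,-1,1],[0,0,0,0,1]]'
python3 - <<'E'
from h import *
s=env.state();print(s['wrist_torque'],s['tool_rot'],s['ft_force'])
c=env.capture("scene"); I=c["color"][:,:,::-1]
cv2.imwrite("pics/s6.png",cv2.resize(I[200:300,75:165],None,fx=6,fy=6,interpolation=cv2.INTER_CUBIC))
E
```

```text
time_s: 13.8
tcp_pos: [0.5091, -0.3112, 0.1288]
tool_rot: [3.14, 0.001, 1.559]
ft_force: [0.3, 1.3, 5.4]
opening: 0.0111
[ 0.34279538  0.14668089 -0.6831478 ] [3.14019400e+00 7.61235471e-04 1.55915367e+00] [0.31629443 1.27936492 5.37463016]
time_s: 14.05
tcp_pos: [0.5091, -0.3113, 0.1288]
tool_rot: [3.14, 0.001, 1.6]
ft_force: [-0.2, 1.8, 4.8]
opening: 0.0114
[ 0.43810329  0.18373569 -1.43299053] [3.13997265e+00 5.63139527e-04 1.60007175e+00] [-0.22653794  1.81938554  4.82659239]
```

View pics/s6.png

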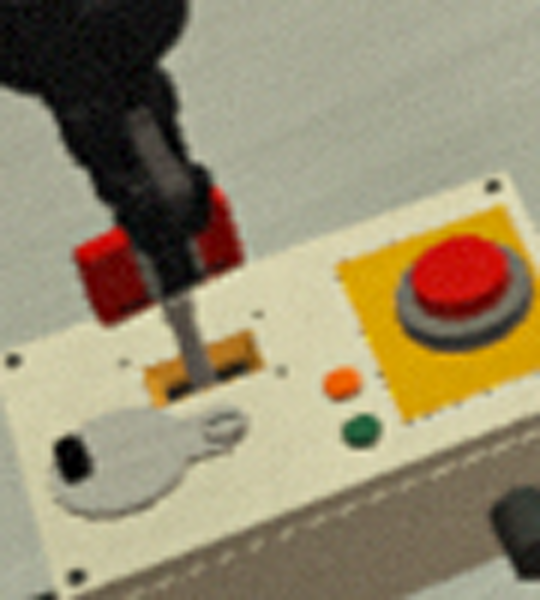

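The torque hit the home stop at −1.4 N m. I'll relieve back to the middle of the play and draw the key out.

```bash
python3 -m inch '[[0,0,0,4,1],[0,0,0,4,1],[0,0,0,2,1],[0,0,0,0,1],[0,0,-0.003,0,1],[0,0,-0.004,0,1],[0,0,-0.005,0,1],[0,0,-0.006,0,1]]'
```

```text
time_s: 14.77
tcp_pos: [0.5082, -0.3105, 0.1452]
tool_rot: [-3.141, -0.001, 1.43]
ft_force: [0.8, -0.2, -1.0]
opening: 0.0111
```

```bash
python3 -m inch '[[0,0,-0.008,0,1],[0,0,-0.01,0,1],[0,0,-0.012,0,1],[0,0,-0.014,0,1],[0,0,-0.015,0,1],[0,0,-0.015,0,1],[0,0,-0.015,0,1],[0,0,-0.015,0,1],[0,0,-0.015,0,1],[0,0,-0.012,0,1],[0,0,-0.008,0,1],[0,0,0,0,1]]'
python3 - <<'E'
from h import *
c=env.capture("scene"); I=c["color"][:,:,::-1]
cv2.imwrite("pics/s7.png",cv2.resize(I[165:325,70:200],None,fx=3.75,fy=3.75,interpolation=cv2.INTER_CUBIC))
s=env.state(); w=1.512-0; p=s["tcp_pos"]; print(p,s["tool_rot"],s["opening"])
d=np.array([.555,.147])-p[:2]; print(d@[np.cos(w),np.sin(w)],d@[np.sin(w),-np.cos(w)],np.degrees(s["tool_rot"][2]-w))
E
```

```text
time_s: 15.77
tcp_pos: [0.5096, -0.3117, 0.2872]
tool_rot: [3.138, 0.002, 1.43]
ft_force: [-0.3, -0.3, -0.7]
opening: 0.0111
[ 0.50910788 -0.31124547  0.28564204] [3.13961265e+00 1.17058084e-03 1.43017801e+00] 0.0107999416664695
0.46015035440065327 0.018885192082824628 -4.6880545531848465
```

View pics/s7.png

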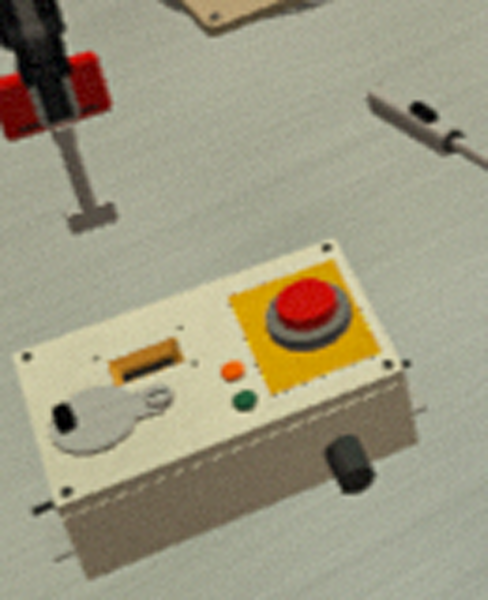

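The key is out and upright, with its bit at (92,217), and the keyhole is dark and in line. Going back to slot_b.

```bash
python3 -m inch '[[0,0,0,-4.7,1],[0.014,0.001,0,0,1],[0.026,0.001,0,0,1],[0.028,0.001,0,0,1],[0.028,0.001,0,0,1],[0.028,0.001,0,0,1],[0.028,0.001,0,0,1],[0.028,0.001,0,0,1],[0.028,0.001,0,0,1],[0.028,0.001,0,0,1],[0.028,0.001,0,0,1],[0.028,0.001,0,0,1]]'
python3 -m inch '[[0.028,0.001,0,0,1],[0.028,0.001,0,0,1],[0.028,0.001,0,0,1],[0.028,0.001,0,0,1],[0.026,0.001,0,0,1],[0.018,0.001,0,0,1],[0.009,0.001,0,0,1],[0.004,0.001,0,0,1],[0,0,0,0,1],[0,0,0,0,1]]'
python3 - <<'E'
from h import *
s=env.state(); w=s["tool_rot"][2]; p=s["tcp_pos"]; print(p,s["tool_rot"],s["opening"])
d=np.array([.555,.147])-p[:2]; print(d@[np.cos(w),np.sin(w)],d@[np.sin(w),-np.cos(w)])
E
```

```text
time_s: 16.82
tcp_pos: [0.5356, -0.0178, 0.2832]
tool_rot: [-3.139, -0.001, 1.511]
ft_force: [0.4, -0.3, -1.9]
opening: 0.011
time_s: 17.65
tcp_pos: [0.5543, 0.1477, 0.2839]
tool_rot: [-3.141, 0.001, 1.511]
ft_force: [-0.1, -0.4, -2.0]
opening: 0.0112
[0.55426713 0.14766668 0.28391601] [-3.14073682e+00  7.29792336e-04  1.51145131e+00] 0.011218030897654333
-0.000622044334342745 0.0007711231713065023
```

```bash
python3 -m inch '[[0,0.001,0.008,0,1],[0,0,0.012,0,1],[0,0,0.012,0,1],[0,0,0.012,0,1],[0,0,0.01,0,1],[0,0,0.004,0,1],[0,0,0,0,1],[0,0,0,0,1]]'
python3 - <<'E'
from h import *
s=env.state(); print(s["tcp_pos"])
c=env.capture("scene"); I=c["color"][:,:,::-1]
cv2.imwrite("pics/s8.png",cv2.resize(I[115:195,230:300],None,fx=7,fy=7,interpolation=cv2.INTER_CUBIC))
E
```

```text
time_s: 18.32
tcp_pos: [0.5554, 0.1481, 0.2259]
tool_rot: [-3.141, 0.0, 1.512]
ft_force: [0.5, -0.1, -1.4]
opening: 0.0115
[0.5554091  0.14814756 0.22591335]
```

View pics/s8.png

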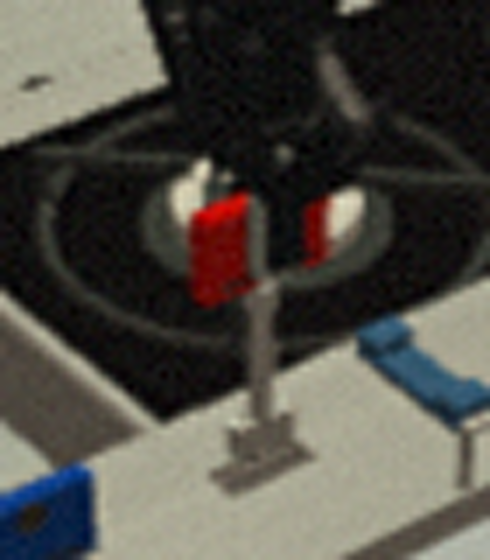

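The bit's lower edge (264,455) is right over the slot (centre 262,465). Lowering in.

```bash
python3 -m inch '[[0,0,0.005,0,1],[0,0,0.005,0,1],[0,0,0.006,0,1],[0,0,0.006,0,1],[0,0,0.008,0,1],[0,0,0.008,0,1]]'
python3 -m inch '[[0,0,0.01,0,1],[0,0,0.01,0,1],[0,0,0.01,0,1],[0,0,0.008,0,1],[0,0,0.006,0,1],[0,0,0.004,0,1],[0,0,0.0015,0,1],[0,0,0,0,1],[0,0,0,0,1]]'
```

```text
time_s: 18.87
tcp_pos: [0.5555, 0.1482, 0.1874]
tool_rot: [-3.141, 0.0, 1.512]
ft_force: [-0.6, 0.2, -2.0]
opening: 0.011
time_s: 19.62
tcp_pos: [0.556, 0.1482, 0.1392]
tool_rot: [3.141, -0.0, 1.512]
ft_force: [0.7, 0.0, -1.4]
opening: 0.011
```

```bash
python3 -m inch '[[0,0,0.001,0,1],[0,0,0.001,0,1],[0,0,0,0,1]]'
python3 -m inch '[[0,0,0,0,0.3],[0,0,0,0,-0.4],[0,0,0,0,-1],[0,0,0,0,-1],[0,0,0,0,-1],[0,0,0,0,-1],[0,0,0,0,-1],[0,0,0,0,-1]]'
python3 - <<'E'
from h import *
c=env.capture("scene"); I=c["color"][:,:,::-1]
cv2.imwrite("pics/s9.png",cv2.resize(I[115:195,230:300],None,fx=7,fy=7,interpolation=cv2.INTER_CUBIC))
E
```

```text
time_s: 19.87
tcp_pos: [0.5562, 0.1483, 0.1378]
tool_rot: [3.14, -0.0, 1.512]
ft_force: [-1.2, -0.4, 2.8]
opening: 0.0113
time_s: 20.53
tcp_pos: [0.5556, 0.1482, 0.1368]
tool_rot: [-3.142, -0.0, 1.512]
ft_force: [-0.8, -1.0, -0.1]
opening: 0.0855
```

View pics/s9.png

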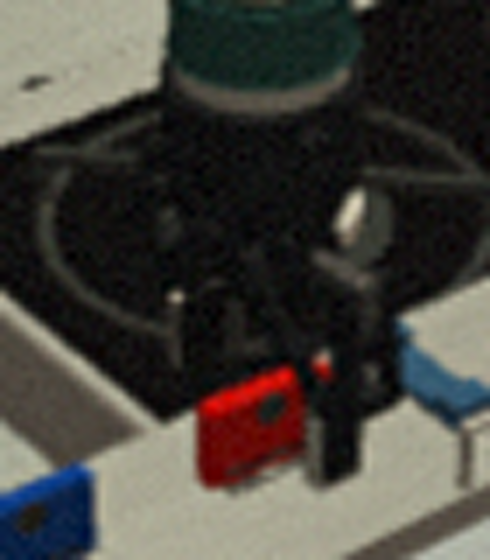

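The key is released and hangs upright. I'll lift clear, shut the fingers and travel to just behind the cover knob. The knob is about (0.536, −0.368) and the pivot about (0.548, −0.316), so I'll start near (0.565, −0.373) at the current yaw.

```bash
python3 -m inch '[[0,0,-0.005,0,-1],[0,0,-0.01,0,-1],[0,0,-0.015,0,-1],[0,0,-0.015,0,-1],[0,0,-0.015,0,-1],[0,0,-0.015,0,-1],[0,0,-0.015,0,-1],[0,0,-0.015,0,-1],[0,0,-0.01,0,-1],[0,0,0,0,1],[0,0,0,0,1]]'
python3 -m inch '[[-0.015,0.001,0,0,1],[-0.025,0.002,0,0,1],[-0.03,0.003,0,0,1],[-0.03,0.002,0,0,1],[-0.03,0.003,0,0,1],[-0.03,0.002,0,0,1],[-0.03,0.002,0,0,1],[-0.03,0.002,0,0,1],[-0.03,0.002,0,0,1],[-0.03,0.003,0,0,1],[-0.03,0.002,0,0,1],[-0.03,0.002,0,0,1]]'
python3 -m inch '[[-0.03,0.002,0,0,1],[-0.03,0.002,0,0,1],[-0.03,0.003,0,0,1],[-0.03,0.002,0,0,1],[-0.025,0.002,0,0,1],[-0.02,0.002,0,0,1],[-0.01,0.001,0,0,1],[-0.004,0.001,0,0,1],[0,0,0,0,1],[0,0,0,0,1]]'
python3 - <<'E'
from h import *
s=env.state(); w=s["tool_rot"][2]; p=s["tcp_pos"]; print(p,s["tool_rot"],s["opening"])
d=np.array([.5654,-.373])-p[:2]; print(d@[np.cos(w),np.sin(w)],d@[np.sin(w),-np.cos(w)])
c=env.capture("top"); I=c["color"][:,:,::-1]
cv2.imwrite("pics/t10.png",cv2.resize(I[110:240,220:440],None,fx=3.6,fy=3.6,interpolation=cv2.INTER_CUBIC))
P=cloud(c); m=masks(c)["red"]&(P[...,1]>.1)&(P[...,1]<.2)&(P[...,2]>.13); print(P[m].mean(0),P[m].min(0),P[m].max(0))
c=env.capture("scene"); I=c["color"][:,:,::-1]
cv2.imwrite("pics/s10.png",cv2.resize(I[150:310,60:310],None,fx=3.2,fy=3.2,interpolation=cv2.INTER_CUBIC))
E
```

```text
time_s: 21.5
tcp_pos: [0.5561, 0.1483, 0.2528]
tool_rot: [3.14, -0.0, 1.512]
ft_force: [-0.2, -0.4, -0.1]
opening: 0.0639
time_s: 22.5
tcp_pos: [0.5606, -0.1939, 0.2503]
tool_rot: [-3.139, -0.001, 1.512]
ft_force: [-0.3, 0.5, -0.1]
opening: -0.0003
time_s: 23.33
tcp_pos: [0.566, -0.3712, 0.2512]
tool_rot: [-3.141, -0.001, 1.513]
ft_force: [0.3, 0.7, 0.2]
opening: 0.0002
[ 0.56595798 -0.37119935  0.25123186] [-3.14059108e+00 -1.33228826e-03  1.51281357e+00] 0.00024082267001074967
-0.0018299615859169764 -0.0004526981064449698
[0.54710588 0.1466627  0.19166225] [0.28182103 0.10289466 0.14677982] [0.5600299  0.1752387  1.25016013]
```

View pics/t10.png

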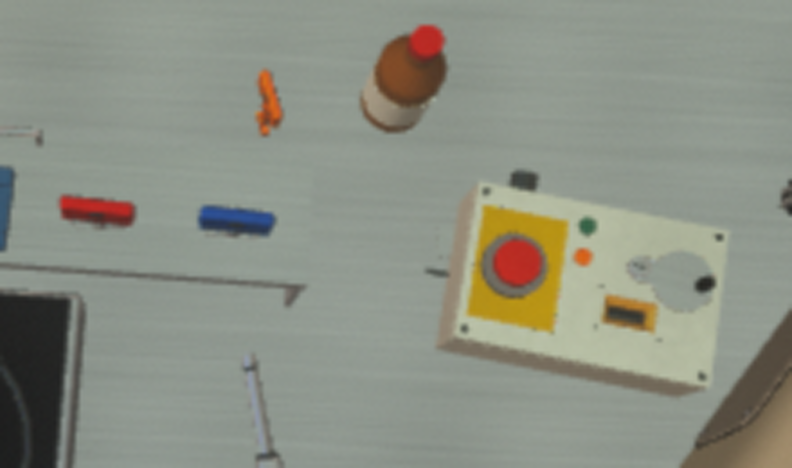

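View pics/s10.png

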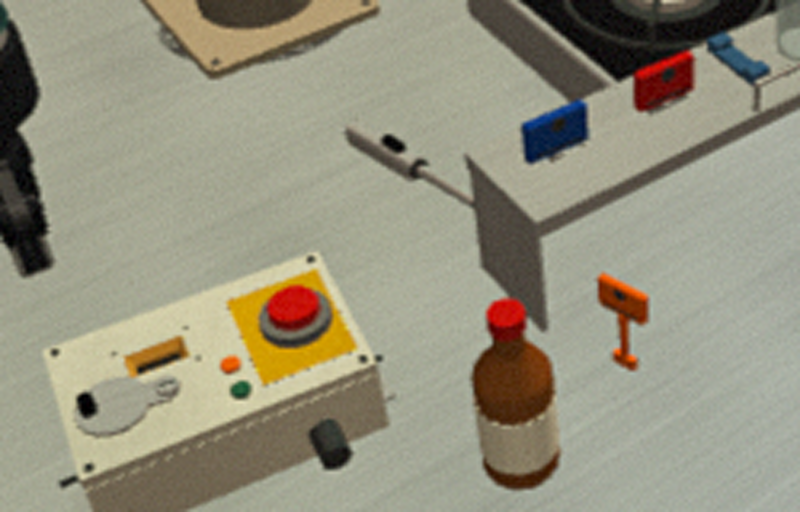

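The red key hangs in its slot (scene crop 664,82) with its shoulders down. The cover hasn't moved; its knob is at (87,405). Descending behind the knob.

```bash
python3 -m inch '[[-0.002,0,0.01,0,1],[0,0,0.015,0,1],[0,0,0.018,0,1],[0,0,0.02,0,1],[0,0,0.02,0,1],[0,0,0.02,0,1],[0,0,0.016,0,1],[0,0,0.012,0,1],[0,0,0.006,0,1],[0,0,0.003,0,1],[0,0,0,0,1]]'
python3 - <<'E'
from h import *
c=env.capture("scene"); I=c["color"][:,:,::-1]
cv2.imwrite("pics/s11.png",cv2.resize(I[200:310,60:180],None,fx=5,fy=5,interpolation=cv2.INTER_CUBIC))
c=env.capture("top"); I=c["color"][:,:,::-1]
cv2.imwrite("pics/t11.png",cv2.resize(I[150:220,350:440],None,fx=7,fy=7,interpolation=cv2.INTER_CUBIC))
E
```

```text
time_s: 24.35
tcp_pos: [0.566, -0.374, 0.1115]
tool_rot: [-3.141, -0.0, 1.513]
ft_force: [-1.2, -0.4, 0.4]
opening: -0.0001
```

View pics/s11.png

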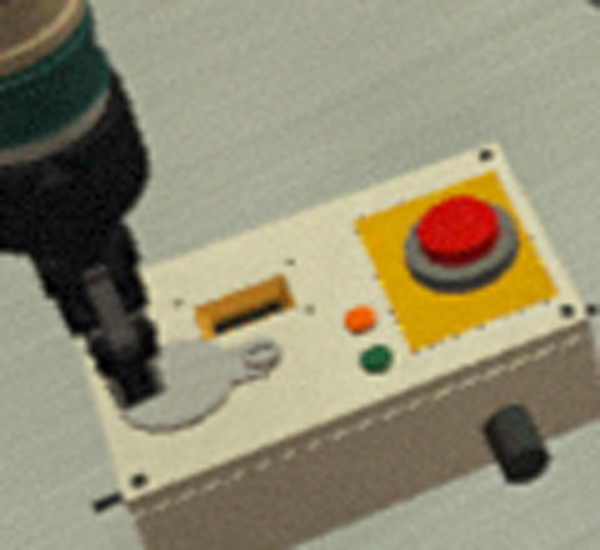

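View pics/t11.png

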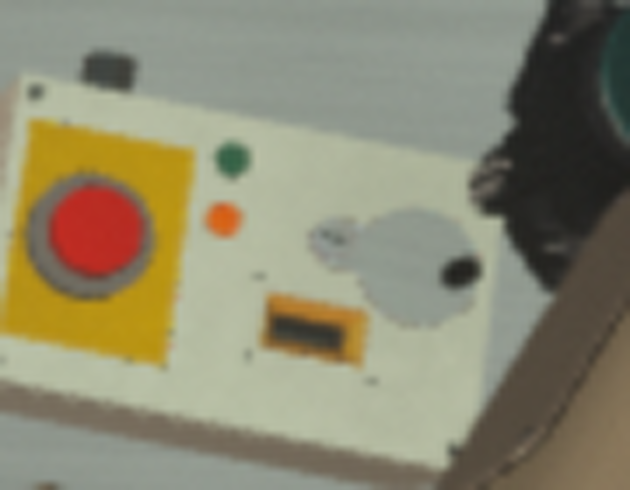

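The fingertips (490,185) are clear on the +x side of the knob (462,272) in the top view. Going down to knob height.

```bash
python3 -m inch '[[0,0,0.008,0,1],[0,0,0.008,0,1],[0,0,0.006,0,1],[0,0,0.003,0,1],[0,0,0,0,1]]'
python3 -m inch '[[-0.0016,-0.005,0,5,1],[-0.0016,-0.005,0,5,1],[-0.0016,-0.005,0,5,1],[-0.0016,-0.005,0,5,1],[-0.0016,-0.005,0,5,1],[-0.0016,-0.005,0,5,1]]'
python3 - <<'E'
from h import *
c=env.capture("scene"); I=c["color"][:,:,::-1]
cv2.imwrite("pics/s12.png",cv2.resize(I[200:310,60:180],None,fx=5,fy=5,interpolation=cv2.INTER_CUBIC))
c=env.capture("top"); I=c["color"][:,:,::-1]
cv2.imwrite("pics/t12.png",cv2.resize(I[150:220,350:440],None,fx=7,fy=7,interpolation=cv2.INTER_CUBIC))
E
```

```text
time_s: 24.87
tcp_pos: [0.5651, -0.3737, 0.0852]
tool_rot: [-3.139, -0.002, 1.512]
ft_force: [-0.5, -0.5, 0.4]
opening: 0.0
time_s: 25.37
tcp_pos: [0.5351, -0.3758, 0.0871]
tool_rot: [3.14, -0.0, 0.984]
ft_force: [0.3, -0.8, -0.5]
opening: -0.0001
```

View pics/s12.png

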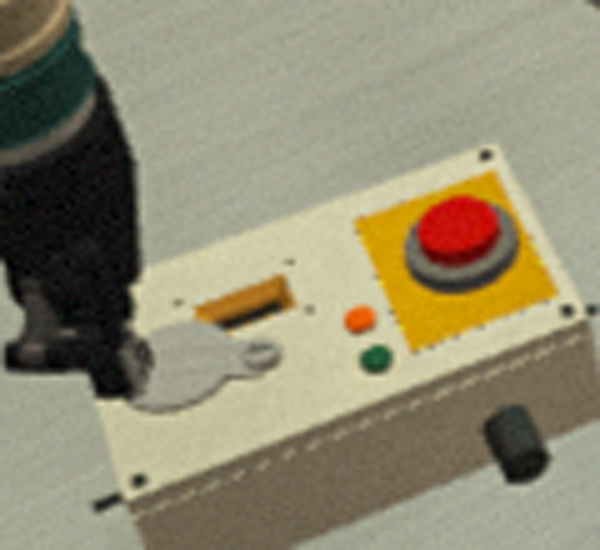

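View pics/t12.png

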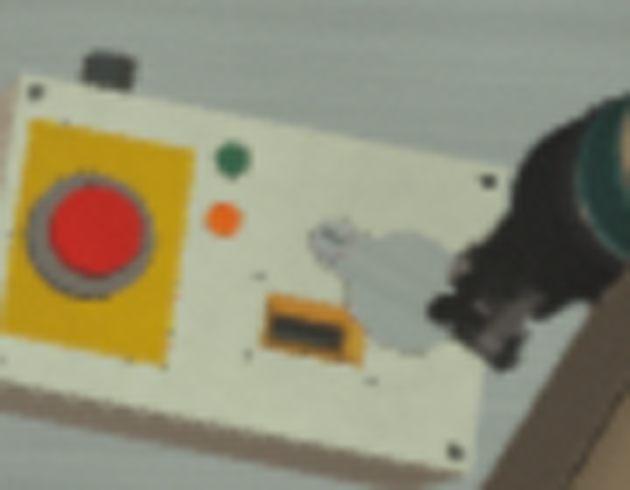

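The cover is being pushed along; the disc now touches the hole's edge at (350,330). I'll carry on along the arc.

```bash
python3 -m inch '[[-0.0010,-0.005,0,5,1],[-0.0010,-0.005,0,5,1],[-0.0016,-0.005,0,5,1],[-0.0016,-0.005,0,5,1],[-0.0016,-0.005,0,5,1],[-0.0016,-0.005,0,5,1],[-0.0016,-0.005,0,5,1],[-0.0016,-0.005,0,5,1],[-0.0016,-0.005,0,5,1],[-0.0016,-0.005,0,5,1],[-0.0016,-0.005,0,5,1]]'
python3 -m inch '[[-0.0016,-0.005,0,5,1],[-0.0016,-0.005,0,5,1],[0,0,0,0,1]]'
python3 - <<'E'
from h import *
c=env.capture("scene"); I=c["color"][:,:,::-1]
cv2.imwrite("pics/s13.png",cv2.resize(I[200:310,60:180],None,fx=5,fy=5,interpolation=cv2.INTER_CUBIC))
c=env.capture("top"); I=c["color"][:,:,::-1]
cv2.imwrite("pics/t13.png",cv2.resize(I[150:220,350:440],None,fx=7,fy=7,interpolation=cv2.INTER_CUBIC))
E
```

```text
time_s: 26.38
tcp_pos: [0.4935, -0.3387, 0.0872]
tool_rot: [3.14, -0.0, 0.027]
ft_force: [-0.4, -1.1, 0.3]
opening: 0.0002
time_s: 26.63
tcp_pos: [0.4903, -0.3275, 0.087]
tool_rot: [-3.141, 0.0, -0.145]
ft_force: [-0.9, -0.1, -0.3]
opening: -0.0004
```

View pics/s13.png

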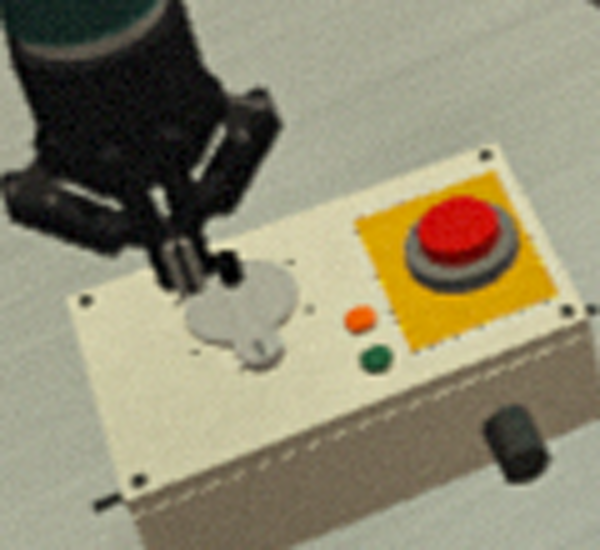

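View pics/t13.png

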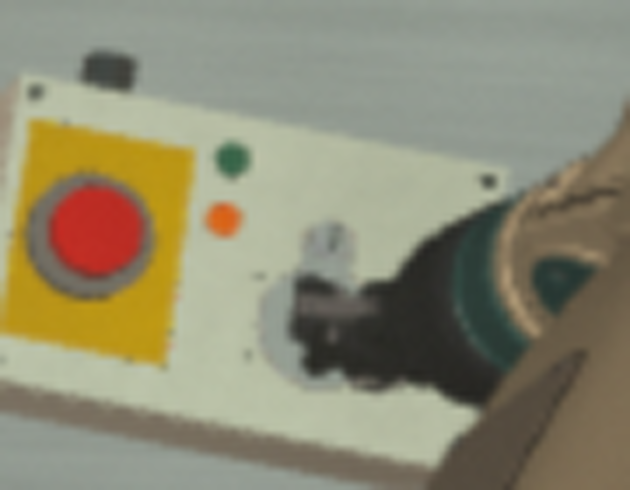

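The disc now covers the keyhole. I'll push on in small steps until the stop gives a force.

```bash
python3 -m inch '[[0,-0.001,0,0,1],[0,-0.001,0,0,1],[0,-0.001,0,0,1],[0,0,0,0,1]]'; python3 -m inch '[[0,-0.001,0,0,1],[0,-0.001,0,0,1],[0,0,0,0,1]]'
```

```text
time_s: 27.07
tcp_pos: [0.491, -0.3262, 0.087]
tool_rot: [3.139, -0.0, -0.145]
ft_force: [-0.3, -2.8, -0.6]
opening: 0.0001
time_s: 27.32
tcp_pos: [0.4911, -0.3258, 0.0871]
tool_rot: [3.136, -0.0, -0.147]
ft_force: [-0.9, -5.9, -3.2]
opening: -0.0003
```

The stop is reached: 6 N, with the tool held back. Backing off, lifting and moving clear to check.

```bash
python3 -m inch '[[0,0.004,0,0,1],[0,0.004,0,0,1],[0,0.004,-0.004,0,1],[0,0,-0.01,0,1],[0,0,-0.015,0,1],[0,0,-0.02,0,1],[0,0,-0.025,0,1],[0,0,-0.025,0,1],[0,0,-0.025,0,1],[0,0,-0.02,0,1],[0,0,-0.01,0,1]]'
python3 -m inch '[[-0.02,0.02,0,0,1],[-0.02,0.025,0,0,1],[-0.02,0.025,0,0,1],[-0.02,0.025,0,0,1],[-0.01,0.02,0,0,1],[0,0.015,0,0,1],[0,0.01,0,0,1],[0,0,0,0,1],[0,0,0,0,1]]'
python3 - <<'E'
from h import *
T=env.capture("top"); I=T["color"][:,:,::-1]
cv2.imwrite("pics/t14.png",cv2.resize(I[150:220,350:440],None,fx=7,fy=7,interpolation=cv2.INTER_CUBIC))
cv2.imwrite("pics/t14b.png",cv2.resize(I,(800,600)))
c=env.capture("scene"); I=c["color"][:,:,::-1]
cv2.imwrite("pics/s14.png",cv2.resize(I[100:340,60:380],None,fx=2.5,fy=2.5,interpolation=cv2.INTER_CUBIC))
c0=dict(np.load("scene0.npz"))
for k in("red","blue"):
    for d in(c0,c):
        P=cloud(d);y=(.1,.19) if k=="red" else(-.01,.08)
        m=masks(d)[k]&(P[...,1]>y[0])&(P[...,1]<y[1])&(P[...,2]>.13)&(P[...,0]<.6); print(k,np.median(P[m],0).round(4),m.sum(),np.argwhere(m).mean(0))
s=env.state();print(s["tcp_pos"],s["ft_force"])
E
```

```text
time_s: 28.23
tcp_pos: [0.4907, -0.3358, 0.2453]
tool_rot: [3.139, -0.005, -0.146]
ft_force: [0.9, -0.8, -0.5]
opening: 0.0001
time_s: 28.98
tcp_pos: [0.3806, -0.4603, 0.2405]
tool_rot: [-3.14, -0.0, -0.146]
ft_force: [-0.2, 1.0, -0.4]
opening: -0.0003
red [0.5603 0.1414 0.1575] 201 [174.62189055 266.36318408]
red [0.5617 0.1404 0.1577] 199 [174.82914573 266.4321608 ]
blue [0.5596 0.0295 0.159 ] 206 [190.05825243 232.71359223]
blue [0.5597 0.0292 0.1578] 202 [190.17821782 232.62376238]
[ 0.3807438  -0.45952761  0.24056056] [-1.12377547 -0.39033989  0.07770038]
```

View pics/t14.png

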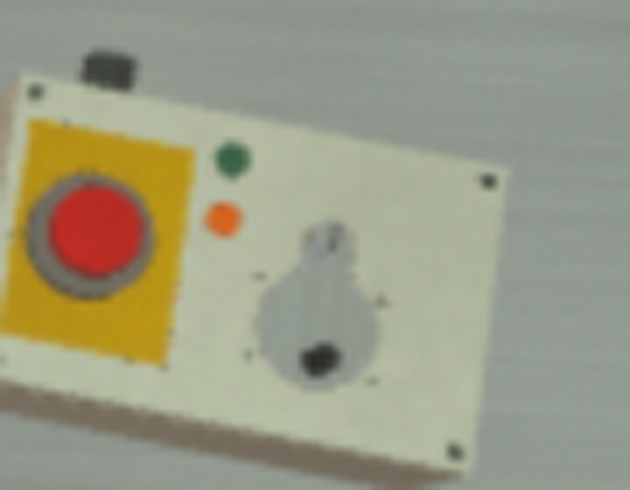

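View pics/s14.png

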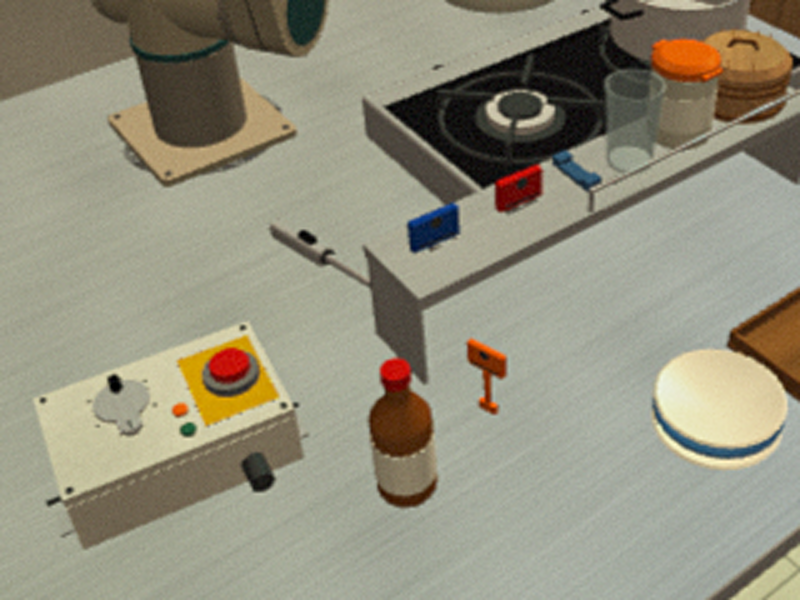

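The cover lies over the keyhole: disc (318,325), knob (320,360). The red key is back in its slot and everything else stands as before. One number for the cover angle, then I'll hand in.

```bash
python3 - <<'E'
from h import *
T=dict(np.load("top0.npz"))
f=lambda x,y,z: ray(T,(x+.5)/7-.5+350,(y+.5)/7-.5+150,z)
k=f(320,360,.0965);d=f(318,327,.0805);p=np.array([.548,-.316])
for q in(k,d): v=q[:2]-p; print(q,"open angle",np.arctan2(v[1],v[0])-(np.pi-.149))
env.job_done()
E
```

```text
[ 0.49115121 -0.30506683  0.0965    ] open angle -0.04100029592319876
[ 0.50870692 -0.31011142  0.0805    ] open angle 0.00024395965848045265
the job is handed in; nothing more can be done
```

I did the whole job and handed it in at about 29 s of the 72 s allowed; the hand-in gives no verdict.

- **Key and switch:** I pushed the red key in until it bottomed, with 5 N upward force. Turning it clockwise met the stop at about 68° (0.73 N m). Turning back with extra for the play met the home stop at −1.4 N m, and the key then came out freely.
- **Re-hanging:** The key hangs upright in its own slot, within about 2 mm of where it started. The blue key measures unmoved, and the other things look in place in the last picture.
- **Cover:** I pushed it shut to its stop at about 6 N. The measured opening is 0.00 rad from the disc and −0.04 rad from the knob, which agrees within measurement error.
- **Other checks:** I never touched the stop button, and the arm was clear of everything at the end. No check failed; the switch being home is inferred from torque and the keyhole view, not measured directly.

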